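# Gauge a sawn blank along a fence and push it off the ledge into the chute

### The arm

A 7-joint arm with a two-finger parallel gripper is mounted at the origin on the work surface; the furniture and walls round the work are solid. World frame = base frame: x ahead of the robot, y to its left, z up, the work surface at z = 0. Lengths are in m, angles in rad, forces in N, time in s.
With the tool pointing down it reaches from about 0.4 to 0.85 m from the base axis. Payload 10.4 kg.
Tool frame: the origin (TCP) lies on the centre line of the jaws, within the pads' length; the fingertips stand r.tip_extent ahead of it and the grasp point (between the pads) lies 3 mm ahead of it (r.tip_extent is the distance from the TCP to the fingertips, in m); z points along the fingers, y is the direction in which the jaws open and shut (so a half turn about z gives the same grasp; the last joint's range is limited). The gripper opens to 87 mm and grips with 3 to 60 N. Pads are 19 mm wide; open, the fingers measure 117 mm over their backs; the gripper's body (75 mm by 190 mm) begins 51 mm behind the grasp point.
Start: joints at [1.271, 0.332, -0.065, 1.46, 0.022, 1.35, -0.088], TCP at [0.171, -0.601, 0.245] pointing down, gripper open.
Joint ranges: [-2.6, 2.6], [-0.5, 2.12], [-1.47, 1.34], [0.16, 2.42], [-1.27, 4.41], [0.06, 2.06], [-2.6, 2.6]. Speed limits (rad/s): [2.22, 2.22, 2.79, 2.79, 3.14, 3.14, 3.14].

### API

Orientations are given as a unit quaternion [x, y, z, w].
In Python, from bench import r gives the robot as it stands. The module is installed in compiled form; this text tells all that it offers.
- The arm moves only by the shell command python3 -m jog 'ROWS' [FORCE]. ROWS is JSON, a list of rows, each a list of 5 numbers: the shift along the tool's x, y, z in cm, then the turn about the tool's z in rad, then the closure, from 0 (fully open) to 1 (shut). A call has exactly 10 rows; each row shifts and turns the pose as measured when the row begins, along the tool's axes as they then stand; what a row does not reach is not made up. A row lasts 1/10 s, in which the tool goes at most 50 mm and 8.59 degrees, less where a joint would pass 70% of its speed; a pose out of reach is approached as far as the arm can. A call with a gripper value outside its range is refused whole. The fingers move at their own pace and stop on an object; FORCE is the grip in N (left out, the last holds). Time passes only in rows, so rows that do not move let the fingers close, or fill a call up. It gives the time, the measured TCP pose, the force and the opening at its end, in the units of the state.
- r.read_state(): the state, without advancing time (a new reading comes with each control period).
- r.camera(name): name is "side" or "top" or "wrist"; returns a dict with "pixels" (384x512x3 uint8, red, green, blue), "fx", "fy", "cx", "cy" (pixels), "camera_from_world" (4x4, takes a point from world to camera coordinates). Camera axes: x right, y up, looking along -z (the intrinsics and any distortion apply to the point x, -y, -z); pixel columns grow to the right and rows downward; lengths in m; the calibration is good to about 2 mm. A picture is of the moment at which its call begins. There is no depth.
- r.close_job(): hands the job in, once; it reports no verdict.
The state is a dict: "time": time; "joint_positions": joint angles; "joint_vel": joint speeds; "joint_torque": joint torques, N m; "ee_pos": TCP position; "eef_rot": TCP orientation; "ft_force": force on the tool from outside, world axes, zero at the start; "torque": the same for the moment, N m; "width": finger opening in m.
Only numpy, scipy, OpenCV 4.12 (cv2) and the standard library are available. Lean on these libraries where they do the work, as an engineer would, in place of code of your own. Each camera call takes 0.05 s, during which the arm holds its last target. There are 200 camera calls.

### The job

Go-gauge the sawn steel blank that lies askew on the stand's raised bed: slide it over and square it flush against the fence by light pressure, then push it along the fence through the close gauge gap and off the ledge, so that it drops down the chute and comes to rest in the tray. Nobody knows exactly how the fence and jaw are set today, so go by feel, and never ram the blank against them; if it catches on the jaw, ease back and square it again. Keep the blank flat on the bed until it goes over the ledge, and leave the spray can, the spare blank on the table and the wrench where they are.

Things in the scene. Friction and masses are not known exactly. Their poses are not given: they have to be found in the camera images.
- stand: Fixed steel stand; place and yaw differ each time. Origin on the table straight below the middle of the ledge's nominal gap. Its +y is the feed direction (to the chute, roughly the robot's left), +x points away from the robot, to the fence. On it is bolted the bed: a flat plate, top at z = 190 mm, x = -122 to +92 nominally, y = -290 mm to the ledge at y = 0. Steel on steel friction is about 0.6.
- ledge (a point): Point of the ledge at stand x = 0, on the bed's top. Fence: aluminium strip along the bed's far side, 20 mm high, 14 mm thick, stand y = -268 to -12, its face at x = +31 mm nominally. Plate, fence and jaw are one rigid unit clamped through slots: today's setting may lie up to 18 mm to either side (along x) and is not measured; find it by touch. Axes as the stand's.
- chute_lip (a point): Middle of the lower end of the open sheet chute, 82 mm above the table, 79 mm past the ledge; the chute, 110 mm wide, falls at 50 degrees from just below the ledge to here and ends over the tray. Gauge jaw, at the chute's other end on the bed: block 20 mm high, 30 mm (x), y = -48 to -4 mm, its face 62 mm from the fence's (nominally x = -31 mm), square-cornered.
- blank_center (a point): Centre of the sawn steel blank, a plain plate 60 mm (its x) by 88 mm (its y) by 14 mm thick, about 0.42 kg (varies). It starts loose on the bed, long side roughly along the fence but turned by up to 0.2 rad, its centre at stand x = -58 to -30, y = -200 to -130 mm. It fits the 62 mm gap lengthwise with 2 mm to spare. Fence and jaw must not be pressed with more than about 20 N.
- tray_floor (a point): Middle of the inner floor of the open grey sheet tray that stands on the table under the chute's lip, fixed to the stand (stand y = +142 mm): 150 mm (x) by 210 mm (y) by 50 mm high, wall and floor 3 mm. Axes as the stand's.
- can: Bystander: upright spray can, 52 mm across, 200 mm high; origin at the middle of its underside.
- spare_blank: Bystander: another steel blank, 60 x 88 x 14 mm, lying on the table; origin at the middle of its underside.
- wrench: Bystander: combination wrench, 203 mm long (y), 37 mm wide, lying on the table; origin at the middle of its underside.
Not all that is in view belongs to the job. Leave any brown or purple look-alike of the part that bears blank_center alone.

How it is judged:
By the outcome, as a careful person would: the job done as asked, in the order asked, and still so for the second after the job is handed in, with the robot touching nothing.
It also fails if it takes over 62 s, if anything falls off the work surface, if the arm or the gripper's body presses on something with over 40 N, if the wrist force passes 120 N, or if a joint passes its speed limit or range.

## Working session

There is one attempt and no reset: what is moved stays moved. The work goes in short steps, Python scripts to look and compute and a shell command to move; the robot and the scene stay as the last step left them, time stands still between calls to the robot, and variables do not carry over. Pictures are saved under pics/ and viewed, about 8 in all and at most 12, crops included, and the job is handed in when it is done.

```bash
mkdir -p pics; python3 - <<'E'
from bench import r
import cv2, numpy as np, pickle
s=r.read_state(); print(s, r.tip_extent)
ims=[]
for n in("side","top","wrist"):
    c=r.camera(n); pickle.dump(c,open(f'{n}.pkl','wb')); cv2.imwrite(f'pics/{n}0.png',c["pixels"][:,:,::-1]); print(n,c["fx"],c["cx"],c["cy"],np.round(c["camera_from_world"],3).tolist(),c.keys())
E
```

```text
{'time': 0.0, 'joint_positions': array([ 1.27140062,  0.33289045, -0.0647072 ,  1.46093567,  0.02160471,
        1.34990676, -0.08850378]), 'joint_vel': array([-0.00110358, -0.00205545,  0.00106505,  0.00084996, -0.00048744,
       -0.00088765, -0.00050784]), 'joint_torque': array([ 9.24808091e-06, -6.23243737e+01,  2.48102011e-02, -3.89897239e+01,
       -6.12826715e-02,  4.00313688e-02,  1.35512933e-04]), 'ee_pos': array([ 0.17069728, -0.60086696,  0.24374504]), 'eef_rot': array([ 9.90436315e-01,  1.37968778e-01, -1.33728355e-04, -7.09741384e-04]), 'ft_force': array([ 0.3550441 , -0.19072336, -0.1150829 ]), 'torque': array([ 0.04837668, -0.03240924,  0.05740596]), 'width': 0.08718960602710266} 0.022
side 400.68173715277817 252.27750703767393 184.94271343672108 [[-0.999, -0.045, -0.02, 0.545], [-0.0, -0.401, 0.916, -0.112], [-0.049, 0.915, 0.4, -1.295], [0.0, 0.0, 0.0, 1.0]] dict_keys(['pixels', 'fx', 'fy', 'cx', 'cy', 'camera_from_world'])
top 491.4507667025194 263.18567901082116 185.33825450971713 [[0.006, -1.0, -0.002, 0.018], [0.983, 0.006, 0.183, -0.584], [-0.183, -0.003, 0.983, -1.712], [0.0, 0.0, 0.0, 1.0]] dict_keys(['pixels', 'fx', 'fy', 'cx', 'cy', 'camera_from_world'])
wrist 330.17925610696676 258.45033410906785 193.44692297325733 [[0.273, -0.962, -0.001, -0.625], [0.924, 0.263, -0.276, 0.033], [0.266, 0.074, 0.961, -0.39], [0.0, 0.0, 0.0, 1.0]] dict_keys(['pixels', 'fx', 'fy', 'cx', 'cy', 'camera_from_world'])
```

View pics/top0.png

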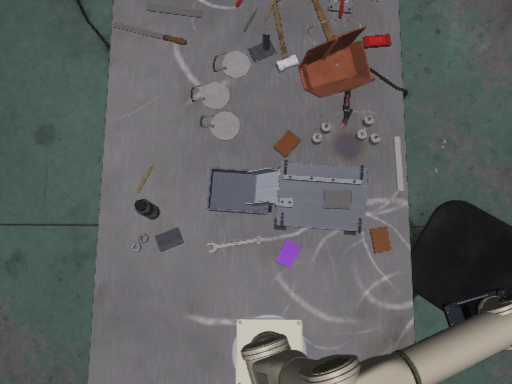

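View pics/side0.png

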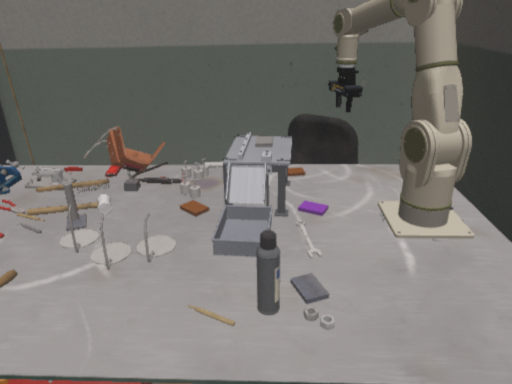

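Top view: the stand bed spans (276-367, 163-232), the tray is at (240,190), the can at (147,209) and the wrench at (235,243). Blank candidates are the grey one on the bed (337,199), grey on the table (169,239, the spare), brown (287,143) and (380,239), and purple (288,253). The grey one lying on the bed fits. I'll confirm it in an enlarged crop.

```bash
cat > h.py <<'E'
import numpy as np, cv2, pickle
def ray(c,u,v,z):
    M=c["camera_from_world"]; R,t=M[:3,:3],M[:3,3]
    d=R.T@np.array([(u-c["cx"])/c["fx"],-(v-c["cy"])/c["fy"],-1.]); o=-R.T@t
    return o+d*(z-o[2])/d[2]
def proj(c,p):
    q=c["camera_from_world"]@np.append(p,1); return c["cx"]-c["fx"]*q[0]/q[2], c["cy"]+c["fy"]*q[1]/q[2]
E
python3 - <<'E'
import pickle,cv2
c=pickle.load(open('top.pkl','rb'))["pixels"][:,:,::-1]
cv2.imwrite('pics/crop.png',cv2.resize(c[152:242,204:374],None,fx=4.7,fy=4.7,interpolation=cv2.INTER_CUBIC))
E
```

```text
(no output)
```

View pics/crop.png

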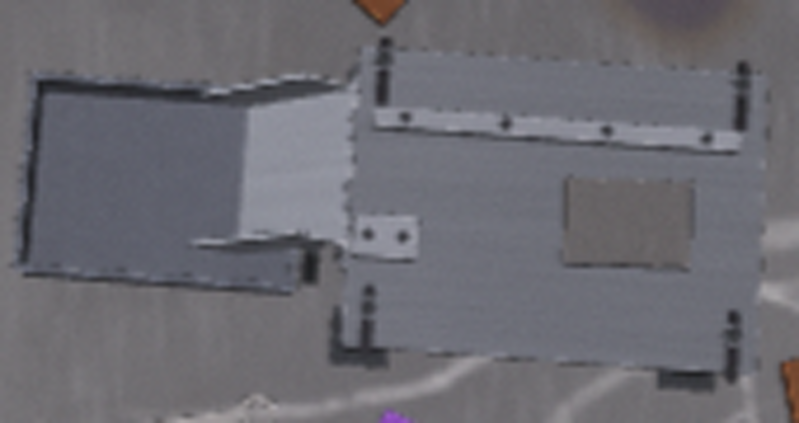

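The crop shows the grey-tan blank on the bed at crop (628,222), with the fence strip above it at (373-740, 108-152) and the jaw at (385,237). Next I'll measure it.

```bash
python3 - <<'E'
import pickle; from h import *
c=pickle.load(open('top.pkl','rb')); im=c["pixels"].astype(int)
print('cam',-c["camera_from_world"][:3,:3].T@c["camera_from_world"][:3,3])
full=lambda p:((p[0]+.5)/4.7-.5+204,(p[1]+.5)/4.7-.5+152)
W=lambda p,z:ray(c,*full(p),z)
# blank: warm grey
m=((im[:,:,0]-im[:,:,2])>2)&(im[:,:,0]>70)
mm=np.zeros(m.shape,np.uint8); mm[175:225,300:364]=m[175:225,300:364]; 
cs,_=cv2.findContours(mm,0,2); k=max(cs,key=cv2.contourArea)
M=cv2.moments(k); b=ray(c,M['m10']/M['m00'],M['m01']/M['m00'],.204)
q=np.array([ray(c,*p,.204)[:2] for p in k[:,0,:].astype(float)],dtype=np.float32)
rect=cv2.minAreaRect(q); print('blank',b,rect)
for n,ps,z in [('fence top far',[(376,108),(742,133)],.21),('fence top near',[(374,124),(738,148)],.21),('bed near',[(345,348),(745,372)],.19),('bed far',[(362,46),(768,73)],.19),('ledge',[(360,50),(342,348)],.19),('jaw',[(417,217),(415,256),(356,215)],.21),('tray',[(35,75),(14,270),(297,292)],.05)]:
    P=[W(p,z) for p in ps]; d=P[0]-P[1]; print(n,np.round(P,4)[:,:2].tolist(),'ang',round(float(np.arctan2(d[0],d[1])),4))
E
```

```text
cam [0.26114777 0.01661022 1.78949239]
blank [ 0.51027137 -0.24491112  0.204     ] ((0.5088779926300049, -0.24587027728557587), (0.011130648665130138, 0.02471473067998886), 38.67335510253906)
fence top far [[0.5912, -0.0455], [0.5748, -0.3004]] ang 0.0639
fence top near [[0.5797, -0.0441], [0.5642, -0.2973]] ang 0.0614
bed near [[0.4252, -0.0245], [0.4102, -0.3014]] ang 0.0541
bed far [[0.6403, -0.0364], [0.6223, -0.3242]] ang 0.0625
ledge [[0.6374, -0.035], [0.4251, -0.0224]] ang 1.6298
jaw [[0.5143, -0.0737], [0.487, -0.0722], [0.5154, -0.0315]] ang 1.6261
tray [[0.6491, 0.2112], [0.4974, 0.2233], [0.4818, 0.0083]] ang 1.6502
```

```bash
cat >> h.py <<'E'
A=0.062; ex=np.array([np.cos(A),-np.sin(A)]); ey=np.array([np.sin(A),np.cos(A)])
F0=np.array([0.5797,-0.0441])   # point on fence face (estimate)
LED=np.array([0.5374,-0.029])   # point on the ledge line
def st(p): # stand-like coords: x = distance from fence face (negative = robot side), y from ledge
    p=np.asarray(p)[:2]; return float((p-F0)@ex), float((p-LED)@ey)
def un(x,y): return F0+ex*x+ey*(y-(LED-F0)@ey)+ex*0
def tool(s):
    from scipy.spatial.transform import Rotation as R
    m=R.from_quat(s["eef_rot"]).as_matrix(); return m
def rep(goal=None,yaw=None):
    from bench import r
    s=r.read_state(); m=tool(s); y=np.arctan2(m[1,0],m[0,0])
    print('t',round(s["time"],2),'stand',np.round(np.array(st(s["ee_pos"]))*1e3,1),'z',round(s["ee_pos"][2]*1e3,1),'yaw-rel',round(y+A,4),'tilt',np.round(m[:2,2],4),'F stand',round(float(s["ft_force"][:2]@ex),1),round(float(s["ft_force"][:2]@ey),1),round(float(s["ft_force"][2]),1),'w',round(s["width"]*1e3,1),'xyz',np.round(s["ee_pos"],4))
    if goal is not None:
        d=np.append(un(*goal[:2]),goal[2])-s["ee_pos"]; print('tool shift cm',np.round(m.T@d*100,2))
E
python3 - <<'E'
import pickle; from h import *
c=pickle.load(open('top.pkl','rb'))
full=lambda p:((p[0]+.5)/4.7-.5+204,(p[1]+.5)/4.7-.5+152)
for p in [(566,178),(692,182),(689,268),(563,264),(627.5,223)]:
    w=ray(c,*full(p),.204); print(np.round(w,4),np.round(st(w),4))
print(un(-.1,-.18), st(un(-.1,-.18)))
rep((-.11,-.18,.26))
E
```

```text
[ 0.5433 -0.1781  0.204 ] [-0.028  -0.1484]
[ 0.541  -0.2658  0.204 ] [-0.0249 -0.2361]
[ 0.4806 -0.2621  0.204 ] [-0.0854 -0.2362]
[ 0.4829 -0.175   0.204 ] [-0.0885 -0.1491]
[ 0.5119 -0.2202  0.204 ] [-0.0568 -0.1924]
[ 0.46796788 -0.22998427] (-0.09999999999999998, -0.20490013397015935)
t 0.15 stand [-373.7 -593.6] z 243.9 yaw-rel 0.3388 tilt [-0.0004  0.001 ] F stand 0.1 -0.9 0.3 w 87.0 xyz [ 0.1707 -0.601   0.2439]
tool shift cm [ 37.79 -27.9   -1.58]
```

```bash
sed -i 's/ey\*(y-(LED-F0)@ey)+ex\*0/ey*(y+(LED-F0)@ey)/' h.py; python3 -m jog '[[0,0,-0.5,0.113,0.45],[0,0,-0.5,0.113,0.45],[0,0,-0.5,0.113,0.45],[2.4,-3.7,0,0,0.45],[2.4,-3.7,0,0,0.45],[2.4,-3.7,0,0,0.45],[2.4,-3.7,0,0,0.45],[2.4,-3.7,0,0,0.45],[2.4,-3.7,0,0,0.45],[2.4,-3.7,0,0,0.45]]' 20; python3 -c "
from h import *; rep((-.115,-.192,.26))"
```

```text
time: 1.15
ee_pos: [0.3584, -0.3508, 0.2557]
eef_rot: [0.999, -0.044, -0.003, -0.002]
ft_force: [0.5, -0.5, 0.7]
width: 0.0479
t 1.15 stand [-201.9 -332.2] z 255.7 yaw-rel -0.027 tilt [-0.0055  0.0041] F stand 0.5 -0.5 0.7 w 47.9 xyz [ 0.3584 -0.3508  0.2557]
tool shift cm [  8.31 -14.26  -0.43]
```

```bash
python3 -m jog '[[2,-3.5,0,-0.027,0.45],[2,-3.5,0,0,0.45],[2,-3.5,0,0,0.45],[1.5,-2.5,0,0,0.45],[0.8,-1.2,0,0,0.45],[0,0,0,0,0.45],[0,0,0,0,0.45],[0,0,0,0,0.45],[0,0,0,0,0.45],[0,0,0,0,0.45]]'; python3 - <<'E'
from h import *; rep((-.115,-.192,.216))
from bench import r
c=r.camera("wrist"); pickle.dump(c,open('w1.pkl','wb')); cv2.imwrite('pics/w1.png',c["pixels"][:,:,::-1])
E
```

```text
time: 2.15
ee_pos: [0.4544, -0.2047, 0.255]
eef_rot: [1.0, -0.027, -0.003, -0.002]
ft_force: [-0.3, -0.3, -0.4]
width: 0.0477
t 2.15 stand [-115.1 -180.5] z 255.0 yaw-rel 0.0075 tilt [-0.0066  0.0048] F stand -0.2 -0.3 -0.4 w 47.7 xyz [ 0.4544 -0.2047  0.255 ]
tool shift cm [0.03 1.17 3.89]
```

View pics/w1.png

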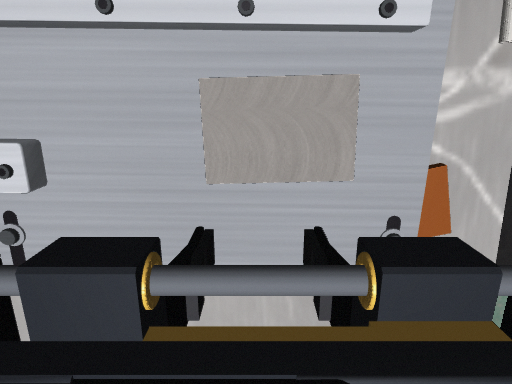

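Wrist view: blank corners at (200,80), (358,75), (355,181) and (207,184). The fence's lower edge runs from (0,24) to (428,31), and the jaw is at left with its right corner at (42,142). The fingers are on the near side.

```bash
python3 - <<'E'
from h import *
c=pickle.load(open('w1.pkl','rb'))
for n,ps,z in [('blank',[(200,80),(358,75),(354,180),(207,184)],.204),('fence base',[(2,24),(200,27),(428,31)],.19),('fence top',[(2,20),(428,24)],.21),('jaw top',[(37,141),(32,192)],.21)]:
    for p in ps: w=ray(c,*p,z); print(n,np.round(w[:2],4),np.round(np.array(st(w))*1e3,1))
E
```

```text
blank [ 0.5414 -0.1774] [ -30.  -147.9]
blank [ 0.5393 -0.2632] [ -26.8 -233.6]
blank [ 0.4806 -0.2626] [ -85.3 -236.7]
blank [ 0.4828 -0.1755] [ -88.6 -149.6]
fence base [ 0.5778 -0.0672] [ -0.5 -35.6]
fence base [ 0.5702 -0.178 ] [  -1.2 -146.6]
fence base [ 0.5611 -0.3056] [  -2.4 -274.6]
fence top [ 0.575  -0.0816] [ -2.3 -50.2]
fence top [ 0.5614 -0.2959] [  -2.7 -264.9]
jaw top [ 0.514  -0.0845] [-63.1 -56.8]
jaw top [ 0.485  -0.0743] [-92.7 -48.5]
```

```bash
sed -i 's/^A=0.062/A=0.066/' h.py; python3 -m jog '[[0,0.6,0.5,0.011,0.45],[0,0.5,0.5,0,0.45],[0,0,0.8,0,0.45],[0,0,0.8,0,0.45],[0,0,0.6,0,0.45],[0,0,0.4,0,0.45],[0,0,0.2,0,0.45],[0,0,0,0,0.45],[0,0,0,0,0.45],[0,0,0,0,0.45]]'; python3 -c "
from h import *; rep((-.100,-.192,.216))"
```

```text
time: 3.2
ee_pos: [0.4527, -0.2173, 0.213]
eef_rot: [0.999, -0.034, -0.004, -0.002]
ft_force: [0.1, -0.0, -0.4]
width: 0.0482
t 3.2 stand [-115.3 -193.4] z 213.0 yaw-rel -0.0019 tilt [-0.0075  0.0051] F stand 0.1 0.0 -0.4 w 48.2 xyz [ 0.4527 -0.2173  0.213 ]
tool shift cm [ 1.53 -0.15 -0.31]
```

```bash
python3 -m jog '[[0,-0.1,-0.4,0,0.45],[0.4,0,-0.1,0,0.45],[0.4,0,0,0,0.45],[0.4,0,0,0,0.45],[0.4,0,0,0,0.45],[0.4,0,0,0,0.45],[0.4,0,0,0,0.45],[0.2,0,0,0,0.45],[0.2,0,0,0,0.45],[0,0,0,0,0.45]]'; python3 -c "
from h import *; rep((-.071,-.192,.216))"
```

```text
time: 4.2
ee_pos: [0.4809, -0.2184, 0.2184]
eef_rot: [0.999, -0.034, -0.007, -0.003]
ft_force: [-2.1, 0.5, -0.4]
width: 0.048
t 4.2 stand [ -87.1 -192.7] z 218.4 yaw-rel -0.0027 tilt [-0.0142  0.0057] F stand -2.1 0.3 -0.4 w 48.0 xyz [ 0.4809 -0.2184  0.2184]
tool shift cm [ 1.62 -0.07  0.22]
```

```bash
python3 -m jog '[[0.3,0,0.1,0,0.45],[0.3,0,0.1,0,0.45],[0.3,0,0,0,0.45],[0.2,0,0,0,0.45],[0.2,0,0,0,0.45],[0.1,0,0,0,0.45],[0.1,0,0,0,0.45],[0.1,0,0,0,0.45],[0.1,0,0,0,0.45],[0.1,0,0,0,0.45]]'; python3 - <<'E'
from h import *; rep((-.071,-.192,.216))
E
```

```text
time: 5.2
ee_pos: [0.4948, -0.2204, 0.216]
eef_rot: [0.999, -0.036, -0.014, -0.003]
ft_force: [-8.2, 2.1, 6.0]
width: 0.0476
t 5.2 stand [ -73.1 -193.8] z 216.0 yaw-rel -0.0056 tilt [-0.0269  0.0065] F stand -8.3 1.5 6.0 w 47.6 xyz [ 0.4948 -0.2204  0.216 ]
tool shift cm [ 0.21 -0.18 -0.01]
```

```bash
python3 - <<'E'
from h import *
from bench import r
c=r.camera("wrist"); pickle.dump(c,open('w2.pkl','wb')); cv2.imwrite('pics/w2.png',cv2.resize(c["pixels"][0:260,60:460,::-1],None,fx=2,fy=2)); rep()
E
```

```text
t 5.25 stand [ -73.1 -193.8] z 216.0 yaw-rel -0.0055 tilt [-0.0271  0.0065] F stand -6.6 1.4 5.6 w 47.7 xyz [ 0.4948 -0.2204  0.216 ]
```

View pics/w2.png

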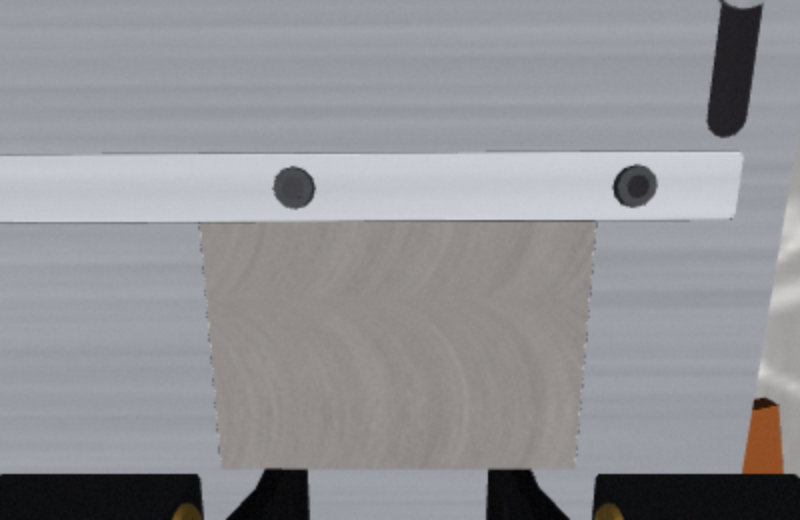

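Blank is flush against the fence (crop: far edge at y≈222 along the fence edge, from (200,222) to (596,222)), and the reaction of ≈8 N agrees. Now I'll back off, lift and turn so the tool x points along the feed.

```bash
python3 -c "
from bench import r; print(r.read_state()['joint_positions'])"; python3 -m jog '[[-0.3,0,0,0,0.45],[-0.6,0,0,0,0.45],[-1.0,0,0,0,0.45],[0,0,-2,0,0.83],[0,0,-2,0,0.83],[0,0,-1,0,0.83],[0,0,0,-0.14,0.83],[0,0,0,-0.14,0.83],[0,0,0,-0.14,0.83],[0,0,0,-0.14,0.83]]'; python3 -c "
from h import *; rep((-.033,-.27,.26))
from bench import r; print(r.read_state()['joint_positions'])"
```

```text
[ 0.68533917  0.21444062 -0.40152385  1.68268759  0.08829078  1.29004343
 -1.37716067]
time: 6.25
ee_pos: [0.4737, -0.2192, 0.2673]
eef_rot: [0.968, 0.25, -0.011, -0.006]
ft_force: [0.3, -0.5, -0.1]
width: 0.0154
t 6.25 stand [ -94.2 -194. ] z 267.3 yaw-rel 0.5719 tilt [-0.0243  0.0056] F stand 0.3 -0.5 -0.1 w 15.4 xyz [ 0.4737 -0.2192  0.2673]
tool shift cm [1.05 9.71 0.55]
[ 0.74342953  0.13931878 -0.43725329  1.65865398  0.06198108  1.38181518
 -0.7682967 ]
```

```bash
python3 -m jog '[[0,0,0,-0.14,0.83],[0,0,0,-0.14,0.83],[0,0,0,-0.14,0.83],[0,0,0,-0.14,0.83],[0,0,0,-0.14,0.83],[0,0,0,-0.14,0.83],[0,0,0,-0.14,0.83],[0,0,0,0,0.83],[-2,0,0,0,0.83],[-2,0,0,0,0.83]]'; python3 -c "
from h import *; rep((-.033,-.27,.26))"
```

```text
time: 7.25
ee_pos: [0.4694, -0.2576, 0.2652]
eef_rot: [0.723, 0.691, -0.007, -0.01]
ft_force: [0.7, -0.2, -0.4]
width: 0.0151
t 7.25 stand [ -95.9 -232.5] z 265.2 yaw-rel 1.5922 tilt [-0.0237  0.0051] F stand 0.7 -0.1 -0.4 w 15.1 xyz [ 0.4694 -0.2576  0.2652]
tool shift cm [-3.88  6.22  0.35]
```

```bash
python3 -m jog '[[-2,3,0,0.021,0.83],[-2,3,0,0,0.83],[0,0.2,0,0,0.83],[0,0,0,0,0.83],[0,0,1.0,0,0.83],[0,0,1.0,0,0.83],[0,0,1.0,0,0.83],[0,0,0.8,0,0.83],[0,0,0.2,0,0.83],[0,0,0,0,0.83]]'; python3 - <<'E'
from h import *; rep((-.033,-.25,.216))
from bench import r
c=r.camera("wrist"); pickle.dump(c,open('w3.pkl','wb')); cv2.imwrite('pics/w3.png',c["pixels"][:,:,::-1])
E
```

```text
time: 8.25
ee_pos: [0.5249, -0.3079, 0.2179]
eef_rot: [0.738, 0.675, -0.009, -0.011]
ft_force: [0.5, -0.2, 1.0]
width: 0.0147
t 8.25 stand [ -37.3 -279.1] z 217.9 yaw-rel 1.5474 tilt [-0.0274  0.0036] F stand 0.5 -0.1 1.0 w 14.7 xyz [ 0.5249 -0.3079  0.2179]
tool shift cm [2.92 0.37 0.19]
```

View pics/w3.png

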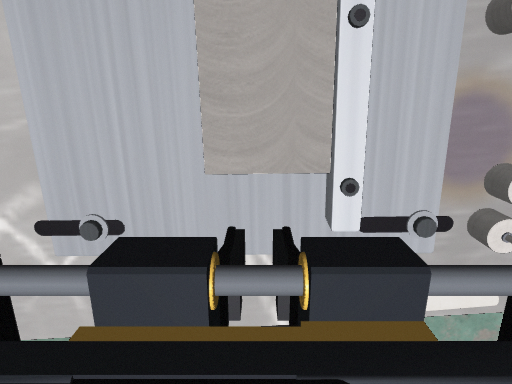

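Wrist view ahead: blank's rear edge runs from (205,174) to (330,173) and its long side is against the fence face (335, 0-230). The fingers at (258,270) are slightly left of the blank's centre, so I'll correct yaw and x.

```bash
python3 -m jog '[[0.5,0.2,0.1,-0.012,0.83],[0.5,0.2,0.1,-0.012,0.83],[0.5,0,0,0,0.83],[0.5,0,0,0,0.83],[0.3,0,0,0,0.83],[0.1,0,0,0,0.83],[0,0,0,0,0.83],[0,0,0,0,0.83],[0,0,0,0,0.83],[0,0,0,0,0.83]]'; python3 -c "
from h import *; rep((-.033,-.25,.216))"
```

```text
time: 9.3
ee_pos: [0.532, -0.282, 0.2175]
eef_rot: [0.729, 0.685, -0.008, -0.009]
ft_force: [0.9, -0.2, -0.2]
width: 0.0148
t 9.3 stand [ -31.9 -252.8] z 217.5 yaw-rel 1.5742 tilt [-0.0249  0.0023] F stand 0.9 -0.1 -0.2 w 14.8 xyz [ 0.532  -0.282   0.2175]
tool shift cm [ 0.28 -0.1   0.15]
```

```bash
python3 -m jog '[[0.3,0,0.1,0,0.83],[0.3,0,0,0,0.83],[0.3,0,0,0,0.83],[0.4,0,0,0,0.83],[0.6,0,0,0,0.83],[0.6,0,0,0,0.83],[0.6,0,0,0,0.83],[0.6,0,0,0,0.83],[0.6,0,0,0,0.83],[0.6,0,0,0,0.83]]'; python3 -c "
from h import *; rep((-.033,-.16,.216))"
```

```text
time: 10.3
ee_pos: [0.5345, -0.2321, 0.2163]
eef_rot: [0.73, 0.683, -0.01, -0.008]
ft_force: [-0.6, -3.4, -0.1]
width: 0.0148
t 10.3 stand [ -32.7 -202.9] z 216.3 yaw-rel 1.5709 tilt [-0.0253 -0.0011] F stand -0.4 -3.4 -0.1 w 14.8 xyz [ 0.5345 -0.2321  0.2163]
tool shift cm [ 4.29 -0.03  0.02]
```

```bash
python3 -m jog '[[0.6,0,0,0,0.83],[0.6,0,0,0,0.83],[0.6,0,0,0,0.83],[0.6,0,0,0,0.83],[0.6,0,0,0,0.83],[0.6,0,0,0,0.83],[0.4,0,0,0,0.83],[0.2,0,0,0,0.83],[0,0,0,0,0.83],[0,0,0,0,0.83]]'; python3 - <<'E'
from h import *; rep((-.033,-.16,.216))
from bench import r
c=r.camera("wrist"); pickle.dump(c,open('w4.pkl','wb')); cv2.imwrite('pics/w4.png',cv2.resize(c["pixels"][0:260,60:460,::-1],None,fx=2,fy=2))
E
```

```text
time: 11.3
ee_pos: [0.5376, -0.185, 0.2163]
eef_rot: [0.729, 0.684, -0.01, -0.008]
ft_force: [-0.1, -2.9, -0.3]
width: 0.0145
t 11.3 stand [ -32.7 -155.6] z 216.3 yaw-rel 1.5725 tilt [-0.0254 -0.0008] F stand 0.1 -2.9 -0.3 w 14.5 xyz [ 0.5376 -0.185   0.2163]
tool shift cm [-0.44 -0.03  0.03]
```

View pics/w4.png

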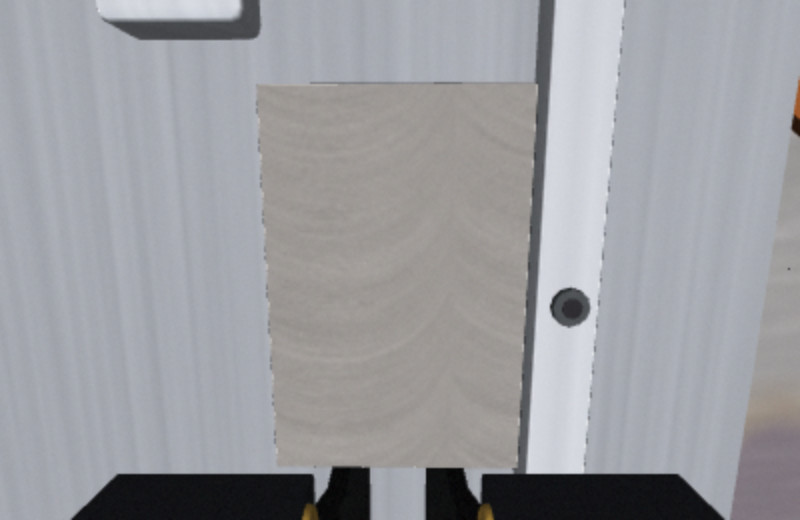

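View: blank corners in the crop are (257,85), (536,84), (518,466) and (277,466). Jaw's right near corner is at (260,38) and the fence's left top edge runs from (556,0) to (529,470). I'll check the gaps numerically.

```bash
python3 - <<'E'
from h import *
c=pickle.load(open('w4.pkl','rb'))
for n,ps,z in [('blank',[(257,85),(536,84),(518,466),(277,466)],.204),('fence top',[(556,0),(552,85),(529,470)],.21),('fence base',[(538,84),(540,0)],.19),('jaw base',[(260,38)],.19),('jaw top',[(242,18),(245,2)],.21)]:
    for p in ps: w=ray(c,60+p[0]/2,p[1]/2,z); print(n,np.round(np.array(st(w))*1e3,1))
E
```

```text
blank [-62.5 -57.3]
blank [ -3.6 -57.2]
blank [  -2.8 -143.7]
blank [ -62.5 -144.5]
fence top [ -1.6 -43.1]
fence top [ -1.4 -58.3]
fence top [  -1.2 -142.2]
fence base [ -0.8 -55.1]
fence base [ -1.4 -38. ]
jaw base [-64.4 -45.4]
jaw top [-63.5 -45.9]
jaw top [-62.7 -43.1]
```

```bash
python3 -m jog '[[0.2,0.03,0,0,0.83],[0.2,0.03,0,0,0.83],[0.2,0.03,0,0,0.83],[0.15,0.02,0,0,0.83],[0.15,0.02,0,0,0.83],[0.15,0.02,0,0,0.83],[0.15,0.02,0,0,0.83],[0.15,0.02,0,0,0.83],[0.15,0.02,0,0,0.83],[0.15,0.02,0,0,0.83]]'; python3 -c "
from h import *; rep((-.033,-.13,.216))"
```

```text
time: 12.35
ee_pos: [0.5396, -0.1713, 0.2164]
eef_rot: [0.731, 0.682, -0.012, -0.008]
ft_force: [-2.1, -5.2, 0.8]
width: 0.0146
t 12.35 stand [ -31.7 -141.9] z 216.4 yaw-rel 1.5683 tilt [-0.0281 -0.0047] F stand -1.7 -5.4 0.8 w 14.6 xyz [ 0.5396 -0.1713  0.2164]
tool shift cm [ 1.19 -0.14  0.03]
```

```bash
python3 -m jog '[[0.15,0.01,0,0,0.83],[0.15,0.01,0,0,0.83],[0.15,0.01,0,0,0.83],[0.15,0.01,0,0,0.83],[0.15,0.01,0,0,0.83],[0,0,0,0,0.83],[0,0,0,0,0.83],[0,0,0,0,0.83],[0,0,0,0,0.83],[0,0,0,0,0.83]]'; python3 -c "
from h import *; rep((-.033,-.13,.216))
from bench import r
c=r.camera('wrist'); pickle.dump(c,open('w5.pkl','wb')); cv2.imwrite('pics/w5.png',cv2.resize(c['pixels'][0:240,100:400,::-1],None,fx=2.5,fy=2.5))"
```

```text
time: 13.35
ee_pos: [0.54, -0.1641, 0.2163]
eef_rot: [0.731, 0.682, -0.013, -0.008]
ft_force: [-1.2, -3.8, 0.8]
width: 0.0145
t 13.35 stand [ -31.7 -134.7] z 216.3 yaw-rel 1.5674 tilt [-0.0294 -0.006 ] F stand -0.9 -3.9 0.8 w 14.5 xyz [ 0.54   -0.1641  0.2163]
tool shift cm [ 0.47 -0.13  0.03]
```

View pics/w5.png

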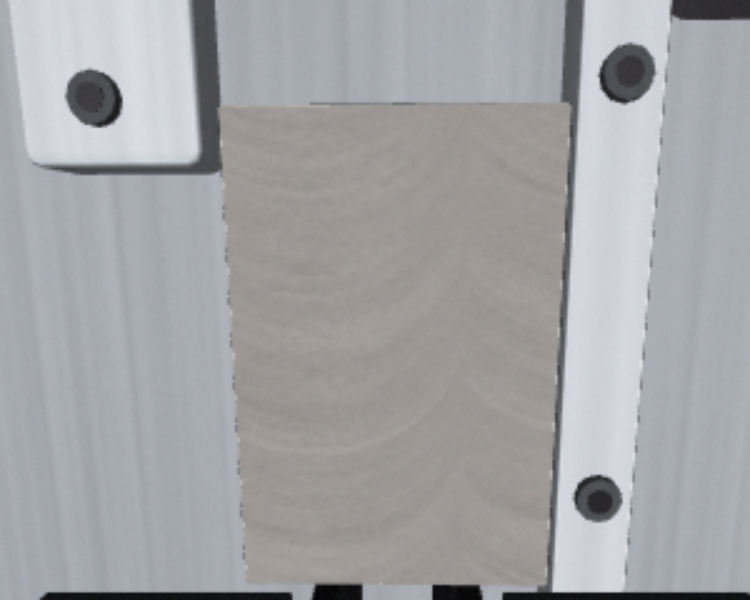

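The blank's leading edge (220-570, 105) is inside the gap between jaw face (218) and fence (570), at low force. I'll keep feeding.

```bash
python3 -m jog '[[0.25,0,0,0,0.83],[0.3,0,0,0,0.83],[0.3,0,0,0,0.83],[0.3,0,0,0,0.83],[0.3,0,0,0,0.83],[0.3,0,0,0,0.83],[0.3,0,0,0,0.83],[0.3,0,0,0,0.83],[0.3,0,0,0,0.83],[0.3,0,0,0,0.83]]'; python3 -c "
from h import *; rep((-.032,-.05,.216))"
```

```text
time: 14.4
ee_pos: [0.5421, -0.1335, 0.2163]
eef_rot: [0.731, 0.682, -0.013, -0.007]
ft_force: [-1.4, -4.7, 2.0]
width: 0.015
t 14.4 stand [ -31.6 -103.9] z 216.3 yaw-rel 1.5665 tilt [-0.0293 -0.0072] F stand -1.1 -4.8 2.0 w 15.0 xyz [ 0.5421 -0.1335  0.2163]
tool shift cm [ 5.39 -0.06 -0.01]
```

```bash
python3 -m jog '[[0.35,0,0,0,0.83],[0.35,0,0,0,0.83],[0.35,0,0,0,0.83],[0.35,0,0,0,0.83],[0.35,0,0,0,0.83],[0.35,0,0,0,0.83],[0.35,0,0,0,0.83],[0.35,0,0,0,0.83],[0.35,0,0,0,0.83],[0.35,0,0,0,0.83]]'; python3 -c "
from h import *; rep((-.032,-.05,.216))"
```

```text
time: 15.4
ee_pos: [0.5446, -0.0955, 0.2163]
eef_rot: [0.731, 0.682, -0.013, -0.007]
ft_force: [-1.2, -4.6, 1.7]
width: 0.0147
t 15.4 stand [-31.6 -65.9] z 216.3 yaw-rel 1.5669 tilt [-0.0294 -0.0076] F stand -0.9 -4.7 1.7 w 14.7 xyz [ 0.5446 -0.0955  0.2163]
tool shift cm [ 1.59 -0.04  0.02]
```

```bash
python3 -m jog '[[0.4,0,0,0,0.83],[0.5,0,0,0,0.83],[0.5,0,0,0,0.83],[0.5,0,0,0,0.83],[0.5,0,0,0,0.83],[0.5,0,0,0,0.83],[0.5,0,0,0,0.83],[0.5,0,0,0,0.83],[0.3,0,0,0,0.83],[0,0,0,0,0.83]]'; python3 - <<'E'
from h import *; rep((-.032,-.05,.216))
from bench import r
c=r.camera("side")["pixels"][:,:,::-1]; d=r.camera("top")["pixels"][:,:,::-1]
a=cv2.resize(c[110:270,190:320],(390,480)); b=cv2.resize(d[150:240,205:375],(400,212)); o=np.zeros((480,790,3),np.uint8); o[:,:390]=a; o[:212,390:]=b; cv2.imwrite('pics/s6.png',o)
E
```

```text
time: 16.4
ee_pos: [0.5479, -0.0475, 0.2168]
eef_rot: [0.73, 0.683, -0.012, -0.008]
ft_force: [0.8, -0.4, -0.0]
width: 0.015
t 16.4 stand [-31.5 -17.7] z 216.8 yaw-rel 1.5694 tilt [-0.0283 -0.0054] F stand 0.8 -0.3 -0.0 w 15.0 xyz [ 0.5479 -0.0475  0.2168]
tool shift cm [-3.23 -0.04  0.11]
```

View pics/s6.png

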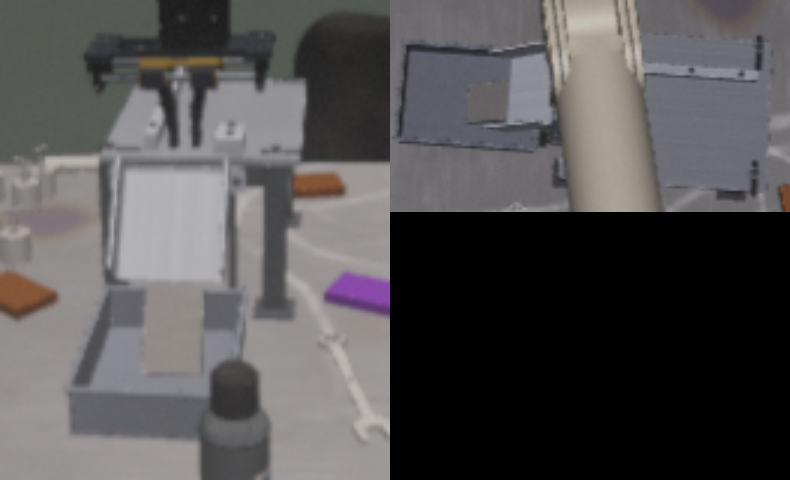

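The blank has gone down the chute and lies in the tray (left panel (172,328), right panel (487,101)). I'll lift clear and check again once it has settled.

```bash
python3 -m jog '[[-0.5,0,0,0,0.83],[-0.5,0,-1,0,0.83],[0,0,-3,0,0.83],[0,0,-3,0,0.83],[0,0,-2,0,0.83],[-3,0,0,0,0.83],[-3,0,0,0,0.83],[0,0,0,0,0.83],[0,0,0,0,0.83],[0,0,0,0,0.83]]'; python3 - <<'E'
from h import *; rep()
from bench import r
import pickle
t0=pickle.load(open('top.pkl','rb'))["pixels"]; s0=pickle.load(open('side.pkl','rb'))["pixels"]
C=r.camera("side"); c=C["pixels"]; D=r.camera("top"); d=D["pixels"]
df=lambda a,b,y0,y1,x0,x1: round(float(np.abs(a[y0:y1,x0:x1].astype(int)-b[y0:y1,x0:x1]).mean()),2)
print('can/spare/wrench change top',df(t0,d,190,225,130,165),df(t0,d,225,255,150,188),df(t0,d,230,255,203,264),'side',df(s0,c,230,318,250,340))
a=cv2.resize(c[110:270,190:320,::-1],(390,480)); b=cv2.resize(d[150:240,205:375,::-1],(400,212)); e=cv2.resize(d[180:260,125:275,::-1],(400,213)); o=np.zeros((480,790,3),np.uint8); o[:,:390]=a; o[:212,390:]=b; o[230:443,390:]=e; cv2.imwrite('pics/s7.png',o)
E
```

```text
time: 17.5
ee_pos: [0.545, -0.1248, 0.3167]
eef_rot: [0.732, 0.681, -0.011, -0.006]
ft_force: [-0.6, 0.4, -0.2]
width: 0.0152
t 17.5 stand [-29.3 -95.1] z 316.7 yaw-rel 1.5646 tilt [-0.0253 -0.0064] F stand -0.6 0.3 -0.2 w 15.2 xyz [ 0.545  -0.1248  0.3167]
can/spare/wrench change top 2.46 2.42 2.71 side 1.0
```

View pics/s7.png

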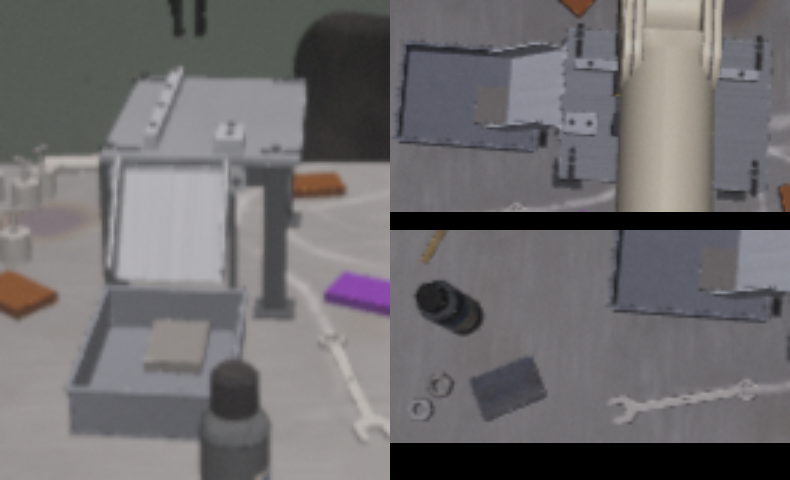

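The blank lies in the tray at left panel (178,345). The can, spare and wrench look unmoved. I'll hold one second, confirm it is at rest and hand in.

```bash
python3 - <<'E'
from bench import r
import numpy as np; np.save('p.npy',r.camera("side")["pixels"])
E
python3 -m jog '[[0,0,0,0,0.83],[0,0,0,0,0.83],[0,0,0,0,0.83],[0,0,0,0,0.83],[0,0,0,0,0.83],[0,0,0,0,0.83],[0,0,0,0,0.83],[0,0,0,0,0.83],[0,0,0,0,0.83],[0,0,0,0,0.83]]' && python3 - <<'E'
from bench import r
import numpy as np
d=np.abs(r.camera("side")["pixels"].astype(int)-np.load('p.npy'))[200:260,210:275]; print(d.mean(),d.max())
if d.mean()<3: r.close_job(); print('closed')
E
```

```text
time: 18.65
ee_pos: [0.5452, -0.1221, 0.3163]
eef_rot: [0.731, 0.683, -0.011, -0.007]
ft_force: [-0.1, 0.8, -0.8]
width: 0.0148
0.8764102564102564 5
the job is handed in; nothing more can be done
closed
```

The blank went through the gauge gap, off the ledge and down the chute, and it now lies in the tray. I handed the job in at about 18.7 s of robot time.

- **Squaring:** I pushed the blank against the fence with two spread fingers. The force was about 8 N at contact. Just before the gap the camera showed it possibly 1–2 mm off the fence, so I eased it forward with a slight push toward the fence.
- **Gauging:** I then pushed it through from the rear end in small steps. The readings at the end of each move were about 3–5 N, and it never caught on the jaw.
- **Last checks:** Two side views about a second apart showed the blank at rest in the tray. The gripper was clear of everything, about 10 cm above the bed. In the top view the can, spare blank and wrench looked unmoved, with differences at image-noise level.
- **Limits of the checks:** Force was only read at the end of each one-second move, so brief peaks in between were not seen. The tool also tilted up to about 1.7° while pushing, with no visible effect.

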